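# Lock a handwheel on its shaft with a push-on retaining clip

## Task

The handwheel on the upright shaft is still riding on top of its drive pins: turn it by its black handle until it drops fully down onto the pins, with the handle ending on the side away from the ledge that carries the clip. Then slide the open retaining clip along the ledge and across the wheel, without lifting it, and push it sideways into the shaft's groove until it snaps fully home round the shaft. Leave the scraper, the oil can and the dark tin where they are.

Things in the scene. Friction and masses are not known exactly. Their poses are not given: they have to be found in the camera images.
- shaft_axis (a point): Point on the axis of a fixed upright shaft, level with the ledge's top, 39 mm above the bench. Axes: z up; -x points from the shaft to the ledge's middle. Shaft 32 mm in diameter, its end 27 mm above this point; its groove, all round (24 mm core diameter), runs from 2.5 mm below this point to 9 mm above it. A clip that lies on the seated wheel is level with the groove.
- ledge_mid (a point): Middle of the top of the fixed flat steel ledge that carries the clip: 150 x 150 mm, 149 mm from the shaft's axis; its edges lie 75 mm from this point along x and y (axes as shaft_axis). Ledge, shaft and a 300 x 150 mm base plate are one bolted-down fixture.
- hub_top (a point): On the shaft's axis, top of the fixed hub flange under the wheel, axes as shaft_axis. From it rise 3 drive pins, 14 mm thick, 13 mm high, domed tips, 120 degrees apart on a 34 mm radius; their angle differs each time and is not given. One drop position has the wheel's handle within 0.36 rad of this frame's +x: the right one. The others, 120 degrees away, leave the handle on the wrong side.
- wheel: Loose handwheel: aluminium disc 130 mm across, 14 mm thick, 0.6 kg, 34.5 mm bore round the shaft, three 19 mm holes on a 34 mm radius; origin at the centre of its underside, z up, x towards its handle. It starts on the pin tips, its underside 2 mm below the ledge's top, its rim barring the clip's way; when holes meet pins it drops 13 mm by its weight, its top then 1 mm below the ledge's top.
- wheel_handle (a point): Mid-height of the wheel's upright black handle: 16 to 18 mm thick, on a 10 mm neck, 54 mm from the wheel's axis, top 45 mm above the wheel's upper face, this point 36 mm above the wheel's underside. It starts 0.65 to 1.15 rad counter-clockwise (from above) of shaft_axis's +x: turn it clockwise, 0.3 to 1.5 rad. It turns with 1 to 5 N here; once the wheel has dropped it goes stiff.
- clip_centre (a point): Centre of the round pocket of the loose flat U-shaped steel clip, half-way up its 8 mm thickness; x points out of its mouth, z up. Reaches from x = -38 mm (straight back edge, 56 mm long) to +26 mm (jaw tips); 72 mm wide; 0.18 kg. Home means that this point is on the shaft's axis (1 mm of play).
- clip_throat (a point): Middle of the clip's throat, 9 mm ahead of clip_centre (same axes). The mouth is 40 mm wide at the jaw tips and narrows to 19 mm here. The two springy jaws give sideways: 7 to 14 N of push take the throat past the 24 mm groove core, then they snap round it; further push meets a rigid stop.
- scraper_mid (a point): Bystander: scraper lying on the bench, 95 x 146 x 19 mm; the point is at its middle.
- oil_can: Bystander: copper oil can, 64 mm in diameter, 125 mm tall, origin at the centre of its underside.
- dark_tin: Bystander: dark green lidded tin, 54 mm in diameter, 50 mm high, origin at the centre of its underside.

How it is judged (in metres and radians):
On the way, in this order (a step that is already met when the one before it is completed fails the run):
1. the wheel has dropped fully onto its pins (z of wheel in the frame of shaft_axis below -0.0135 m and angle between wheel's own z axis and vertical below 0.035 rad), for 0.2 s.
2. the clip has snapped home in the groove (horizontal distance between clip_centre and shaft_axis below 0.003 m and z of clip_centre in the frame of shaft_axis below 0.0065 m), for 0.2 s.
At the end, for the whole second after the job is handed in: The wheel is at rest, flat on the hub (within 1.5 mm of its seat), its handle at least 30 mm beyond the shaft on the side away from the ledge; the clip lies flat in the groove, its centre within 3 mm of the shaft's axis (all of step 1 and all of step 2 and x of wheel_handle in the frame of shaft_axis above 0.03 m and z of clip_centre in the frame of shaft_axis above 0 m and angle between clip_centre's own z axis and vertical below 0.06 rad and linear speed of wheel below 0.02 m/s); the robot touches nothing.
It fails at once if the clip was lifted off the ledge (z of clip_centre in the frame of shaft_axis above 0.03 m).
It fails at once if the clip fell off the ledge (z of clip_centre in the frame of shaft_axis below -0.01 m).
It fails at once if a bystander was moved by more than 30 mm (distance of any of scraper_mid, oil_can, dark_tin from where it was at the start of the episode above 0.03 m).
It also fails if it takes over 48 s, if anything falls off the work surface, if the arm or the gripper's body presses on something with over 40 N, if the wrist force passes 120 N, or if a joint passes its speed limit or range.

## Robot

A 6-joint arm with a two-finger parallel gripper is mounted at the origin on a cart in front of the work surface, level with it; the furniture and walls round the work are solid. World frame = base frame: x ahead of the robot, y to its left, z up, the work surface at z = 0. Lengths are in mm, angles in rad, forces in N, time in s.
With the tool pointing down it reaches from about 275 to 1000 mm from the base axis. Payload 8.4 kg.
Tool frame: the origin (TCP) lies at the very end of the fingers, on their centre line; the grasp point (between the pads) lies 19 mm behind it; z points along the fingers, y is the direction in which the jaws open and shut (so a half turn about z gives the same grasp; the last joint's range is limited). The gripper opens to 85 mm and grips with 20 to 120 N. Pads are 22 mm wide; open, the fingers measure 114 mm over their backs; the gripper's body (76 mm by 85 mm) begins 54 mm behind the grasp point. The pads swing forward as they close: fully open they stand 13 mm farther back than shut.
Start: joints at [-1.176, 0.353, 1.633, -0, 1.155, -0.002], TCP at [241.542, -576.442, 231.281] pointing down, gripper open.
Joint ranges: [-2.63, 2.63], [-0.92, 2.1], [0.06, 2.66], [-1.3, 4.44], [0, 2.69], [-3.02, 3.02]. Speed limits (rad/s): [2.22, 2.22, 2.79, 3.14, 3.14, 3.14].

## Interface

Orientations are given as [roll, pitch, yaw] about the fixed x, y, z axes, in that order (R = Rz(yaw) Ry(pitch) Rx(roll)).
In Python, from rig import r gives the robot as it stands.
- The arm moves only by the tool jog_arm, never from a script. Its argument "increments" is text: rows parted by semicolons, each of 7 numbers parted by spaces: the shift along the tool's x, y, z in cm, then the turn, a rotation vector about the tool's x, y, z in rad, then the opening, from -1 (shut) to 1 (fully open). A call has exactly 8 rows; each row shifts and turns the commanded pose from where the row before left it, along the tool's axes as they then stand; what a row does not reach is not made up. A row lasts 1/10 s, in which the tool goes at most 50 mm and 8.59 degrees, less where a joint would pass 70% of its speed; a pose out of reach is approached as far as the arm can. A call with a gripper value outside its range is refused whole. The fingers move at their own pace and stop on an object; "squeeze" is the grip in N (left out, the last holds). Time passes only in rows, so rows that do not move let the fingers close, or fill a call up. It gives the time, the measured TCP pose, the force and the opening at its end, in the units of the state.
- r.sense(): the state, without advancing time (a new reading comes with each control period).
- r.grab_frame(name): name is "scene" or "side" or "wrist"; returns the picture (400x640x3 uint8, red, green, blue); there is no depth.
- r.camera_info(name): a dict with "K" (3x3 intrinsics, pixels), "rvec" (rotation vector, rad) and "tvec" (3), from world to camera coordinates, as OpenCV has them. Camera axes: x right, y down, z forward; pixel columns grow to the right and rows downward; lengths in mm; the calibration is good to about 2 mm. A picture is of the moment at which its call begins: read the wrist's pose just before it. camera_info takes no time and is no camera call; for the wrist camera it gives the pose at the moment of the call.
- r.sign_off(): hands the job in, once; it reports no verdict.
The state is a dict: "clock": time; "qpos": joint angles; "qvel": joint speeds; "joint_efforts": joint torques, N m; "eef_pos": TCP position; "tcp_rot": TCP orientation; "contact_force": force on the tool from outside, world axes, zero at the start; "wrist_torque": the same for the moment, N m; "opening": opening from 0.0 (shut) to 1.0 (fully open).
Only numpy, scipy, OpenCV 4.12 (cv2) and the standard library are available. Lean on these libraries where they do the work, as an engineer would, in place of code of your own. Each camera call takes 0.05 s, during which the arm holds its last target.

## Working session

There is one attempt and no reset: what is moved stays moved. The work goes in short steps, Python scripts to look and compute and a tool call to move; the robot and the scene stay as the last step left them, time stands still between calls to the robot, and variables do not carry over. Pictures are saved under pics/ and viewed, and the job is handed in when it is done.

Besides the shell and the picture viewer there is one more tool, called after "Call:" as name(argument=value, ...) on one line, values as JSON. jog_arm: Moves the arm, as the interface text tells. Its arguments: {"type":"object","properties":{"increments":{"type":"string"},"squeeze":{"type":"number"}},"required":["increments"]}

```bash
ls; mkdir -p pics; python3 - <<'E'
from rig import r
import cv2
print(r.sense())
for n in ["scene","side","wrist"]:
    i=r.camera_info(n); print(n,i)
    cv2.imwrite(f"pics/{n}0.png",r.grab_frame(n)[:,:,::-1])
E
```

```text
pics
{'clock': 0.0, 'qpos': array([-1.17640686e+00,  3.53679961e-01,  1.63418613e+00, -2.84332829e-05,
        1.15521548e+00, -2.41943382e-03]), 'qvel': array([-9.23819611e-04,  4.49984292e-04,  1.83840163e-03,  1.84716426e-03,
       -9.92268579e-04, -7.62026507e-05]), 'joint_efforts': array([-2.21233063e-04, -6.05261350e+01, -3.42064619e+01, -1.43570412e-05,
        9.45047272e-03, -2.85609684e-05]), 'eef_pos': array([ 241.33109434, -575.96995409,  230.51958132]), 'tcp_rot': array([-3.14010368e+00,  2.23935676e-05,  3.96820414e-01]), 'contact_force': array([0.33314351, 0.3492315 , 1.06575683]), 'wrist_torque': array([-0.04942245,  0.01255087,  0.00484883]), 'opening': 0.9960799184790761}
scene {'K': array([[380.47282888,   0.        , 321.76537944],
       [  0.        , 380.47282888, 196.00759663],
       [  0.        ,   0.        ,   1.        ]]), 'rvec': array([ 1.17881839, -1.96537211,  1.2537245 ]), 'tvec': array([377.3005751 , 242.71934885, 843.57028433])}
side {'K': array([[391.34873379,   0.        , 320.19772237],
       [  0.        , 391.34873379, 202.30760669],
       [  0.        ,   0.        ,   1.        ]]), 'rvec': array([ 0.31244944, -2.63999649,  1.40551451]), 'tvec': array([ 549.00454493,   31.09722911, 1122.16811804])}
wrist {'K': array([[358.44846707,   0.        , 312.02052285],
       [  0.        , 358.44846707, 195.84952053],
       [  0.        ,   0.        ,   1.        ]]), 'rvec': array([-2.38549954,  1.58713746,  0.25996736]), 'tvec': array([-624.49591172,  -39.33222454,  382.06016782])}
```

View pics/scene0.png

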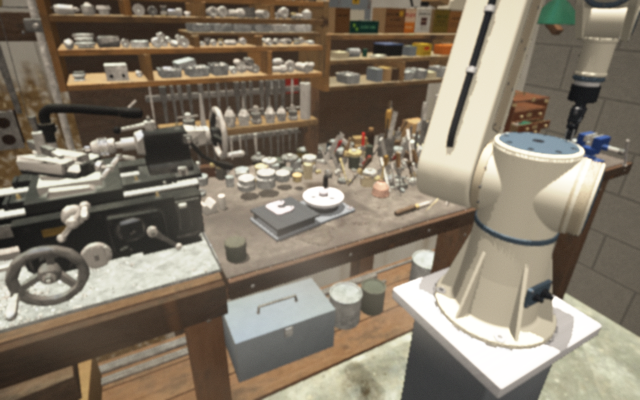

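View pics/side0.png

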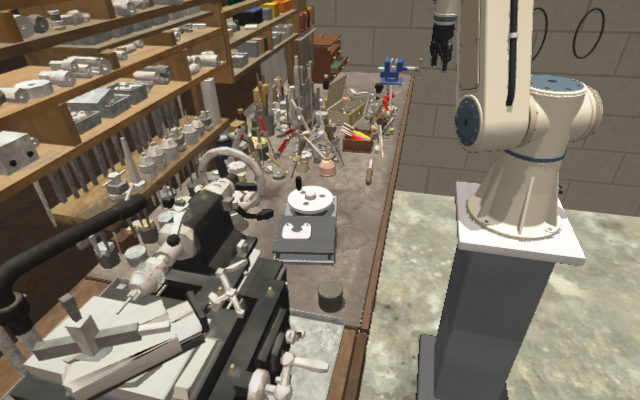

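View pics/wrist0.png

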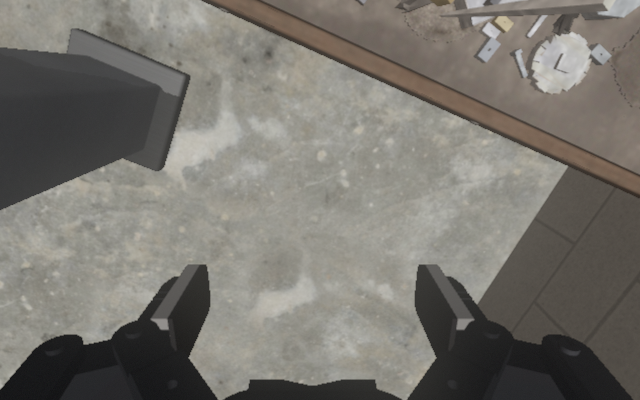

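The fixture shows in scene at about (300,210) and in side at about (307,225). I'll zoom in to get accurate pixels.

```bash
python3 - <<'E'
import cv2
a=cv2.imread("pics/scene0.png")[165:245,240:365]
cv2.imwrite("pics/sc_z.png",cv2.resize(a,None,fx=6,fy=6,interpolation=cv2.INTER_CUBIC))
a=cv2.imread("pics/side0.png")[168:268,260:350]
cv2.imwrite("pics/si_z.png",cv2.resize(a,None,fx=6,fy=6,interpolation=cv2.INTER_CUBIC))
E
```

```text
(no output)
```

View pics/sc_z.png

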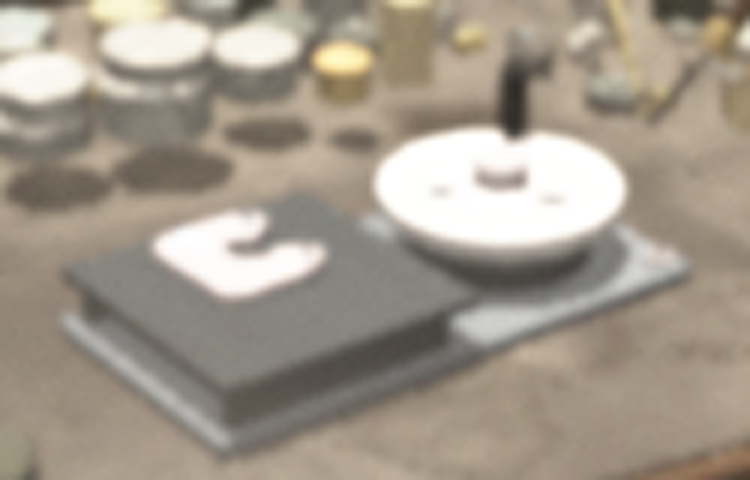

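View pics/si_z.png

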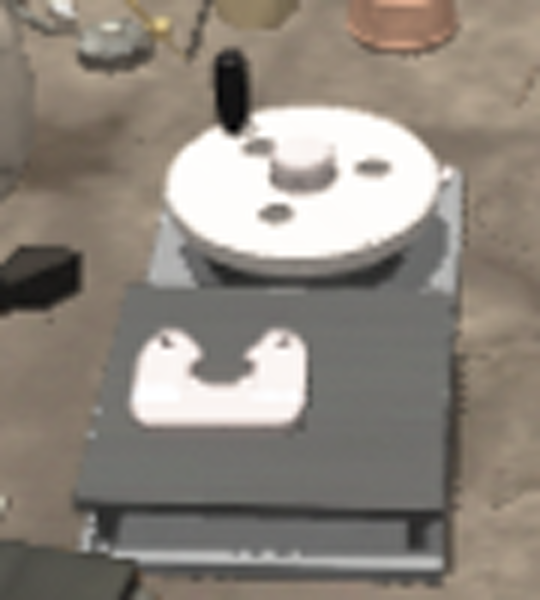

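```bash
cat > h.py <<'E'
import numpy as np, cv2
def ray(info,uv,z):
    K=info["K"];R,_=cv2.Rodrigues(np.array(info["rvec"]));t=np.array(info["tvec"])
    uv=np.atleast_2d(np.array(uv,float))
    d=np.c_[(uv-[K[0,2],K[1,2]])/K[0,0],np.ones(len(uv))]@R   # R^T d
    C=-R.T@t
    z=np.broadcast_to(z,len(uv))
    return C+d*((z-C[2])/d[:,2])[:,None]
def proj(info,P):
    p,_=cv2.projectPoints(np.atleast_2d(np.array(P,float)),np.array(info["rvec"]),np.array(info["tvec"]),info["K"],None)
    return p[:,0]
E
python3 - <<'E'
from rig import r
from h import *
np.set_printoptions(precision=1,suppress=True)
si=r.camera_info("side");sc=r.camera_info("scene")
for info,o,pts in [(si,(260,168),[(128,285),(458,291),(443,510),(75,503)]),(sc,(240,165),[(300,195),(480,295),(225,388),(65,272)])]:
    P=ray(info,np.array(pts)/6+o,39); print(P, P.mean(0)); 
    print(np.linalg.norm(P-np.roll(P,1,0),axis=1))
# shaft top, clip
print("shaft side",ray(si,np.array([(303,150)])/6+(260,168),66), "scene",ray(sc,np.array([(500,165)])/6+(240,165),66))
print("handle top side",ray(si,np.array([(230,55)])/6+(260,168),96), "scene",ray(sc,np.array([(515,75)])/6+(240,165),96))
print("clip back L,R,tips L,R",ray(si,np.array([(140,425),(298,425),(165,330),(285,330)])/6+(260,168),47))
print("clip scene",ray(sc,np.array([(230,295),(160,245),(320,250),(255,212)])/6+(240,165),47))
print('C wrist', ray(r.camera_info("wrist"),[(320,200)],0))
R,_=cv2.Rodrigues(r.camera_info("wrist")["rvec"]);print(-R.T@r.camera_info("wrist")["tvec"],R)
E
```

```text
[[623.3 205.1  39. ]
 [475.7 177.2  39. ]
 [450.1 324.1  39. ]
 [595.4 352.7  39. ]] [536.1 264.8  39. ]
[150.2 150.2 149.1 148. ]
[[620.6 205.7  39. ]
 [479.4 173.2  39. ]
 [453.3 319.9  39. ]
 [592.5 346.9  39. ]] [536.4 261.4  39. ]
[143.9 144.9 149.  141.8]
shaft side [[563.4 118.4  66. ]] scene [[556.7 119.6  66. ]]
handle top side [[606.7  89.1  96. ]] scene [[597.3  88.6  96. ]]
clip back L,R,tips L,R [[581.9 309.   47. ]
 [518.  294.6  47. ]
 [592.3 244.1  47. ]
 [540.9 232.7  47. ]]
clip scene [[520.3 288.7  47. ]
 [584.4 299.4  47. ]
 [543.9 229.8  47. ]
 [597.6 241.7  47. ]]
C wrist [[ 202.3 -602.     0. ]]
[ 317.9 -545.2  373.3] [[ 0.4 -0.9 -0. ]
 [-0.9 -0.4  0.3]
 [-0.3 -0.1 -0.9]]
```

```bash
cat >> h.py <<'E'
from scipy.spatial.transform import Rotation as Ro
def plan(s,goal,yaw,n,hold=0,grip=None):
    """straight path from state s to goal (mm,world), tool down, in n rows; prints rows"""
    p0=np.array(s["eef_pos"]);rp=s["tcp_rot"];y0=rp[2]
    dy=(yaw-y0+np.pi)%(2*np.pi)-np.pi
    R=Ro.from_euler("xyz",rp); R0=R;p=p0.copy();out=[]
    Rg=Ro.from_euler("xyz",[np.pi,0,yaw])
    rv=(R0.inv()*Rg).as_rotvec()
    for k in range(1,n+1):
        pt=p0+(np.array(goal)-p0)*k/n; 
        d=R.inv().apply(pt-p)/10; d=np.round(d,2)
        w=R.inv()*R0*Ro.from_rotvec(rv*k/n); w=np.round(w.as_rotvec(),3)
        out.append(np.r_[d,w]); p=p+R.apply(d*10); R=R*Ro.from_rotvec(w)
    for i,o in enumerate(out): print(" ".join(f"{v:g}" for v in o)+(f" {grip}" if grip is not None else ""),end="; " if (i+1)%8 else "\n")
    print("\nend",p.round(1),R.as_euler("xyz").round(3))
E
python3 - <<'E'
from rig import r
from h import *
s=r.sense();plan(s,[575,85,210],1.85,16,grip=1)
E
```

```text
3.52 -3 0.13 -0 -0 -0.091 1; 3.78 -2.68 0.14 -0 -0 -0.091 1; 4 -2.32 0.13 -0 -0 -0.09 1; 4.2 -1.94 0.13 -0 -0 -0.091 1; 4.36 -1.56 0.13 -0 -0 -0.091 1; 4.48 -1.16 0.14 -0 -0 -0.091 1; 4.57 -0.74 0.13 -0 -0 -0.091 1; 4.61 -0.33 0.13 -0 -0 -0.091 1
4.63 0.09 0.13 -0 -0.001 -0.09 1; 4.6 0.51 0.13 -0 0 -0.091 1; 4.54 0.93 0.13 -0 0 -0.091 1; 4.43 1.33 0.13 -0.001 0 -0.091 1; 4.29 1.73 0.13 0 0 -0.091 1; 4.12 2.12 0.13 0 0 -0.091 1; 3.9 2.48 0.13 0 0 -0.09 1; 3.67 2.82 0.13 0 0 -0.091 1

end [575.  85. 210.] [3.141 0.    1.85 ]
```

Call:
jog_arm(increments="3.5 -3 -0.2 0 0 -0.09 1; 3.8 -2.7 -0.2 0 0 -0.09 1; 4 -2.3 -0.2 0 0 -0.09 1; 4.2 -1.9 -0.2 0 0 -0.09 1; 4.4 -1.6 0 0 0 -0.09 1; 4.5 -1.2 0 0 0 -0.09 1; 4.6 -0.7 0 0 0 -0.09 1; 4.6 -0.3 0 0 0 -0.09 1", squeeze=20)

```text
clock: 0.95
eef_pos: [410.5, -244.2, 239.3]
tcp_rot: [3.141, -0.0, 1.12]
contact_force: [0.7, -0.2, 0.5]
opening: 1.004
```

Call:
jog_arm(increments="4.6 0.1 0 0 0 -0.09 1; 4.6 0.5 0 0 0 -0.09 1; 4.5 0.9 0 0 0 -0.09 1; 4.4 1.3 0.3 0 0 -0.09 1; 4.3 1.7 0.5 0 0 -0.09 1; 4.1 2.1 0.5 0 0 -0.09 1; 3.9 2.5 0.5 0 0 -0.09 1; 3.4 2.6 0.5 0 0 -0.09 1")

```text
clock: 1.75
eef_pos: [577.8, 81.2, 215.9]
tcp_rot: [-3.142, 0.0, 1.841]
contact_force: [0.2, -0.6, 0.1]
opening: 1.002
```

```bash
python3 - <<'E'
from rig import r
from h import *
import pickle
s=r.sense();print(s["clock"],s["eef_pos"],s["tcp_rot"],s["contact_force"],s["qpos"])
i=r.camera_info("wrist");f=r.grab_frame("wrist");cv2.imwrite("pics/w1.png",f[:,:,::-1])
pickle.dump(i,open("w1.pkl","wb"))
P={"shaft":(563.5,116.6,66),"mid":(536,263,39),"handle":(602,89,96)}
for k,v in P.items(): print(k,proj(i,v))
E
```

```text
1.75 [577.79135472  81.18625898 215.92826401] [-3.14156080e+00  1.27201855e-06  1.84110713e+00] [ 0.1662331  -0.56081408  0.05198587] [ 1.37029839e-01  3.04232019e-01  1.73986244e+00 -6.17173583e-06
  1.09752960e+00 -1.33278151e-01]
shaft [[304.645165   132.44751445]]
mid [[320.65948215 -70.69168414]]
handle [[343.09731321 186.60151723]]
```

View pics/w1.png

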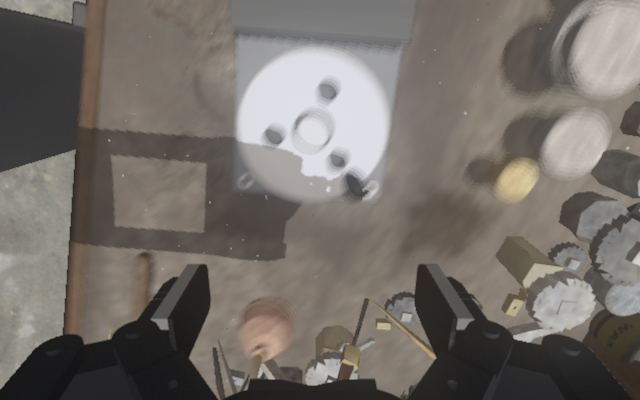

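```bash
python3 - <<'E'
from rig import r
from h import *
import pickle
np.set_printoptions(precision=1,suppress=True)
i=r.camera_info("wrist");f=r.grab_frame("wrist");
pickle.dump(i,open("w2.pkl","wb"));cv2.imwrite("pics/w2.png",f[:,:,::-1])
a=f[0:220,210:430,::-1]
cv2.imwrite("pics/w2z.png",cv2.resize(a,None,fx=2.7,fy=2.7,interpolation=cv2.INTER_CUBIC))
print(ray(i,[(268,325)],[110]),ray(i,[(268,325)],60))
si=r.camera_info("side");print("can side",ray(si,[(327,165),(327,177)],[60,0]))
E
```

```text
[[578.1 -32.5 110. ]] [[581.7 -71.9  60. ]]
can side [[558.6 -64.3  60. ]
 [565.4 -90.    0. ]]
```

View pics/w2z.png

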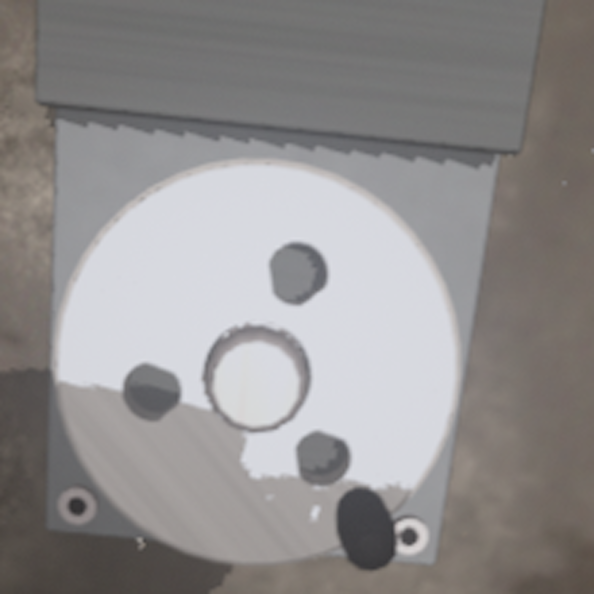

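```bash
python3 - <<'E'
from h import *
import pickle
np.set_printoptions(precision=3,suppress=True)
i=pickle.load(open("w2.pkl","rb"))
z=lambda p:np.array(p)/2.7+(210,0)
sh=ray(i,[z((256,384))],66)[0];wh=ray(i,[z((258,361))],51)[0]
print("shaft",sh,"wheel",wh)
ledge=ray(i,[z((38,101)),z((521,152))],39);print(ledge)
d=ledge[1]-ledge[0];L=np.linalg.norm(d);ey=d/L;yaw=np.arctan2(ey[1],ey[0])-np.pi/2;print("L",L,"fixyaw",yaw)
m=ledge.mean(0);ex=np.array([np.cos(yaw),np.sin(yaw)]);print("shaft from edge",m[:2]+74*ex)
holes=ray(i,[z((298,273)),z((152,390)),z((323,457))],51)
for c in (sh,): 
  for h in list(holes)+[ray(i,[z((368,540))],94)[0],ray(i,[z((356,505))],62)[0]]:
    v=h[:2]-c[:2];print(h,np.linalg.norm(v),np.arctan2(v[1],v[0])-yaw)
E
```

```text
shaft [568.241 114.16   66.   ] wheel [567.333 118.842  51.   ]
[[482.559 174.521  39.   ]
 [628.39  200.871  39.   ]]
L 148.1927856160128 fixyaw -1.3920361259194949
shaft from edge [568.632 114.875]
[571.964 148.126  51.   ] 34.1696785013224 2.8536551447673766
[537.286 100.774  51.   ] 33.72487480302439 -1.3414007812459876
[596.034  94.596  51.   ] 33.98855892194532 0.7787126705251808
[610.513  84.184  94.   ] 51.8217764558952 0.7752220490282514
[609.402  84.838  62.   ] 50.53678881307545 0.7730670110534049
```

```bash
python3 - <<'E'
from rig import r
from h import *
s=r.sense();print(s["eef_pos"]);plan(s,[612,83.8,105],2.525,8,grip=-0.3)
E
```

```text
[578.77289189  83.25239607 215.36428888]
-0.11 0.4 1.38 0 -0 -0.085 -0.3; -0.14 0.39 1.38 0 -0 -0.085 -0.3; -0.17 0.38 1.38 0 -0 -0.086 -0.3; -0.21 0.36 1.38 0.001 -0 -0.085 -0.3; -0.23 0.34 1.38 -0 -0.001 -0.085 -0.3; -0.26 0.33 1.38 -0 0 -0.085 -0.3; -0.29 0.3 1.38 -0 0 -0.086 -0.3; -0.31 0.27 1.38 -0 0 -0.085 -0.3

end [612.   83.8 105. ] [-3.142  0.     2.525]
```

Call:
jog_arm(increments="-0.1 0.4 1.4 0 0 -0.085 -0.3; -0.1 0.4 1.4 0 0 -0.085 -0.3; -0.2 0.4 1.4 0 0 -0.085 -0.3; -0.2 0.4 1.4 0 0 -0.085 -0.3; -0.2 0.3 1.4 0 0 -0.085 -0.3; -0.3 0.3 1.4 0 0 -0.085 -0.3; -0.3 0.3 1.4 0 0 -0.085 -0.3; -0.3 0.3 1.3 0 0 -0.085 -0.3")

```text
clock: 2.65
eef_pos: [610.3, 79.0, 104.5]
tcp_rot: [-3.141, -0.0, 2.519]
contact_force: [-0.5, -0.6, 0.7]
opening: 0.352
```

```bash
python3 - <<'E'
from rig import r
from h import *
f=r.grab_frame("wrist");cv2.imwrite("pics/w3.png",f[:,:,::-1])
s=r.sense();print(s["eef_pos"],s["tcp_rot"],s["opening"],s["contact_force"])
E
```

```text
[609.83469832  78.91738997 102.54662099] [-3.13957158e+00 -1.95517557e-03  2.52435182e+00] 0.3494010551191376 [-0.7212972   0.01484342 -0.9012893 ]
```

View pics/w3.png

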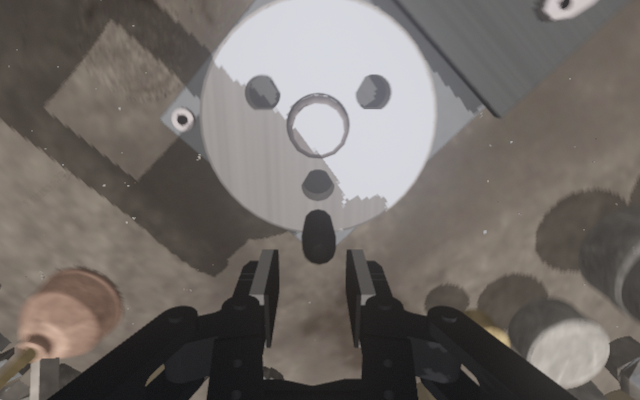

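Call:
jog_arm(increments="0.1 0.4 0 0 0 0 -0.3; 0 0 0.8 0 0 0 -0.3; 0 0 0.8 0 0 0 -0.3; 0 0 0.8 0 0 0 -0.3; 0 0 0.8 0 0 0 -0.3; 0 0 0.8 0 0 0 -0.3; 0 0 0.5 0 0 0 -0.3; 0 0 0 0 0 0 -0.3")

```text
clock: 3.5
eef_pos: [611.6, 83.4, 59.3]
tcp_rot: [-3.141, -0.001, 2.517]
contact_force: [-0.5, -0.5, -0.9]
opening: 0.35
```

```bash
python3 - <<'E'
from rig import r
from h import *
f=r.grab_frame("wrist");cv2.imwrite("pics/w4.png",f[:,:,::-1])
s=r.sense();print(s["eef_pos"],s["tcp_rot"],s["opening"],s["contact_force"],s["qpos"])
E
```

```text
[611.97345902  83.43842378  59.85120882] [-3.14105508e+00 -5.34359848e-04  2.51675325e+00] 0.34575856116081677 [-0.18274682  0.68079414  0.34355034] [ 1.33091847e-01  5.43388365e-01  1.77116266e+00 -3.13481155e-05
  8.27799249e-01 -8.12844008e-01]
```

View pics/w4.png

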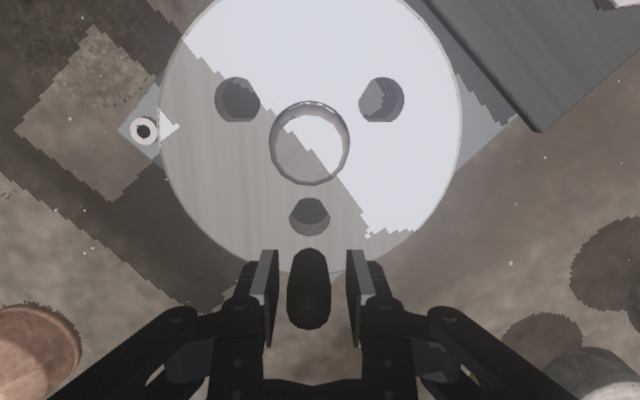

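Call:
jog_arm(increments="0.01 -0.27 0 0 0 0.05 -0.3; 0.01 -0.27 0 0 0 0.05 -0.3; 0.01 -0.27 0 0 0 0.05 -0.3; 0.01 -0.27 0 0 0 0.05 -0.3; 0.01 -0.27 0 0 0 0.05 -0.3; 0.01 -0.27 0 0 0 0.05 -0.3; 0.01 -0.27 0 0 0 0.05 -0.3; 0 0 0 0 0 0 -0.3")

```text
clock: 4.35
eef_pos: [599.1, 70.7, 60.9]
tcp_rot: [3.14, 0.001, 2.166]
contact_force: [1.5, 1.1, -0.2]
opening: 0.35
```

```bash
cat > st.py <<'E'
from rig import r
from h import *
import sys,pickle
np.set_printoptions(precision=2,suppress=True)
i=r.camera_info("wrist")
f=r.grab_frame("wrist");cv2.imwrite(f"pics/{sys.argv[1]}.png",f[:,:,::-1]);pickle.dump(i,open(sys.argv[1]+".pkl","wb"))
s=r.sense();print(s["clock"],s["eef_pos"],s["tcp_rot"],s["opening"],s["contact_force"])
v=s["eef_pos"][:2]-np.array([568.2,114.5]);print("tool ang",np.arctan2(v[1],v[0])+1.392,np.linalg.norm(v),"yaw ang",s["tcp_rot"][2]-np.pi+1.392)
E
python3 st.py w5
```

```text
4.4 [599.14  70.62  60.81] [3.14 0.   2.17] 0.3508237798845363 [0.91 0.52 0.39]
tool ang 0.43534238748804466 53.69414593351596 yaw ang 0.4181558115456432
```

View pics/w5.png

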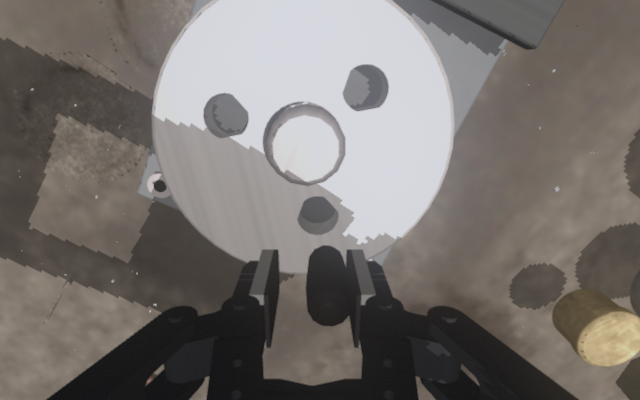

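Call:
jog_arm(increments="0.01 -0.16 0 0 0 0.03 -0.3; 0 -0.16 0 0 0 0.03 -0.3; 0.01 -0.16 0 0 0 0.03 -0.3; 0 -0.16 0 0 0 0.03 -0.3; 0.01 -0.16 0 0 0 0.03 -0.3; 0 -0.16 0 0 0 0.03 -0.3; 0 0 0 0 0 0 -0.3; 0 0 0 0 0 0 -0.3")

```text
clock: 5.2
eef_pos: [590.1, 65.8, 60.3]
tcp_rot: [-3.141, 0.0, 1.987]
contact_force: [4.1, -1.0, 3.1]
opening: 0.349
```

```bash
python3 st.py w6
```

```text
5.25 [590.06  65.85  60.32] [-3.14  0.    1.99] 0.35176006519565833 [3.91 0.12 1.8 ]
tool ang 0.24347106459360757 53.333470203839795 yaw ang 0.23748492346342398
```

View pics/w6.png

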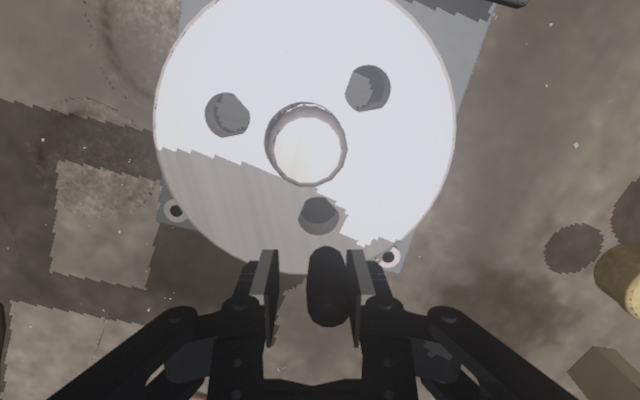

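Call:
jog_arm(increments="0.01 -0.16 0 0 0 0.03 -0.3; 0 -0.16 0 0 0 0.03 -0.3; 0.01 -0.16 0 0 0 0.03 -0.3; 0 -0.16 0 0 0 0.03 -0.3; 0.01 -0.11 0 0 0 0.02 -0.3; 0 0 0 0 0 0 -0.3; 0 0 0 0 0 0 -0.3; 0 0 0 0 0 0 -0.3")

```text
clock: 6.05
eef_pos: [582.4, 63.6, 60.0]
tcp_rot: [-3.14, -0.0, 1.847]
contact_force: [2.7, -1.0, 0.8]
opening: 0.345
```

```bash
python3 st.py w7
```

```text
6.1 [582.46  63.6   60.05] [-3.14 -0.    1.85] 0.3497000907576996 [ 2.58 -1.53  0.67]
tool ang 0.09430136357208863 52.86401032893725 yaw ang 0.09745505947983824
```

View pics/w7.png

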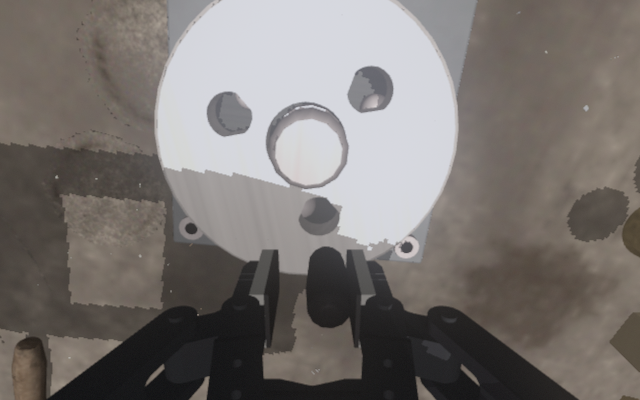

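```bash
python3 - <<'E'
import cv2
a=cv2.imread("pics/w7.png")[50:240,190:410]
cv2.imwrite("pics/w7z.png",cv2.resize(a,None,fx=3,fy=3,interpolation=cv2.INTER_CUBIC))
E
```

```text
(no output)
```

View pics/w7z.png

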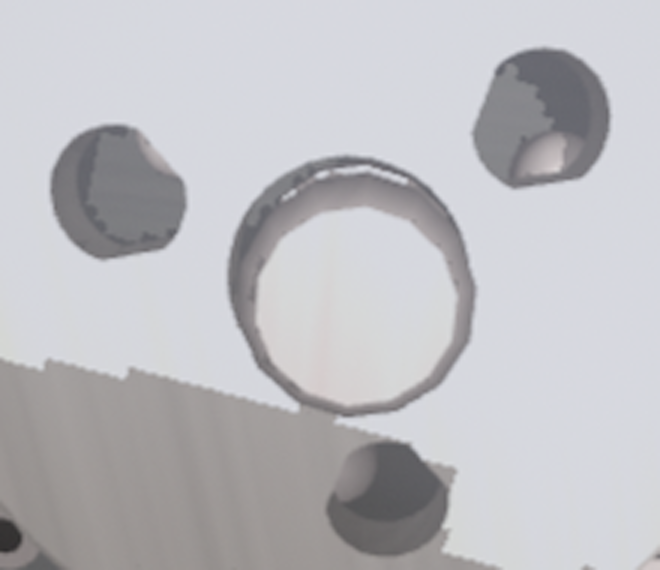

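Call:
jog_arm(increments="0.01 -0.16 0 0 0 0.03 -0.3; 0 -0.16 0 0 0 0.03 -0.3; 0.01 -0.16 0 0 0 0.03 -0.3; 0 -0.16 0 0 0 0.03 -0.3; 0.01 -0.16 0 0 0 0.03 -0.3; 0 -0.16 0 0 0 0.03 -0.3; 0 0 0 0 0 0 -0.3; 0 0 0 0 0 0 -0.3")

```text
clock: 6.9
eef_pos: [573.3, 62.1, 60.2]
tcp_rot: [-3.141, -0.0, 1.667]
contact_force: [-0.2, -0.7, 0.4]
opening: 0.35
```

```bash
python3 st.py w8
```

```text
6.95 [573.4   62.06  60.25] [-3.14 -0.    1.67] 0.35224896553337365 [-0.09 -0.18  0.2 ]
tool ang -0.08000797730850939 52.70011678206368 yaw ang -0.08245673008125154
```

View pics/w8.png

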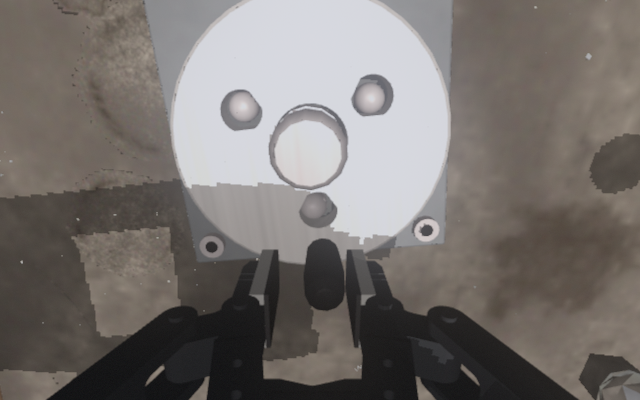

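The wheel has dropped: its disc looks smaller (278 px, was 302) and the pins show inside all three holes at (241,106), (371,96) and (317,206). Next I'll lift clear and look at the clip.

Call:
jog_arm(increments="0 0.3 0 0 0 0 -0.3; 0 0 -1.5 0 0 0 -0.3; 0 0 -2 0 0 0 -0.2; 0 0 -3 0 0 0 0; 2 0 -3 0 0 -0.04 0.3; 3 0 -2 0 0 -0.04 0.6; 3 0 -1.5 0 0 -0.04 1; 2 0 0 0 0 -0.04 1")

```text
clock: 7.75
eef_pos: [562.3, 163.1, 194.2]
tcp_rot: [3.136, -0.0, 1.829]
contact_force: [0.3, 0.2, -0.1]
opening: 0.998
```

Call:
jog_arm(increments="0 0 0 0 0 0 1; 0 0 0 0 0 0 1; 0 0 0 0 0 0 1; 0 0 0 0 0 0 1; 0 0 0 0 0 0 1; 0 0 0 0 0 0 1; 0 0 0 0 0 0 1; 0 0 0 0 0 0 1")

```text
clock: 8.55
eef_pos: [561.0, 160.9, 190.2]
tcp_rot: [-3.141, -0.0, 1.827]
contact_force: [0.5, -0.6, 0.7]
opening: 1.0
```

```bash
python3 st.py w9
```

```text
8.6 [560.97 160.94 190.23] [-3.14  0.    1.83] 0.9953482622933175 [-0.85  0.49 -0.27]
tool ang 3.117177128475123 46.99409523068899 yaw ang 0.0770568904111184
```

View pics/w9.png

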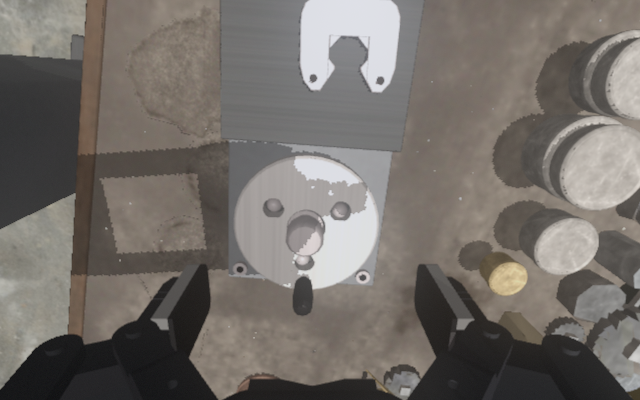

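```bash
python3 - <<'E'
import cv2
a=cv2.imread("pics/w9.png")[0:150,210:430]
cv2.imwrite("pics/w9z.png",cv2.resize(a,None,fx=3.5,fy=3.5,interpolation=cv2.INTER_CUBIC))
E
```

```text
(no output)
```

View pics/w9z.png

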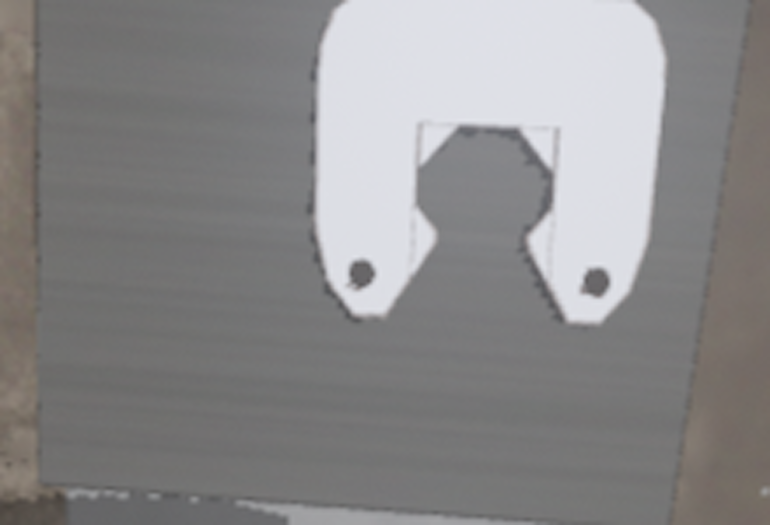

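```bash
python3 - <<'E'
from h import *
import pickle
np.set_printoptions(precision=3,suppress=True)
i=pickle.load(open("w9.pkl","rb"))
z=lambda p:np.array(p)/3.5+(210,0)
Y=-1.392;ex=np.array([np.cos(Y),np.sin(Y)]);ey=np.array([-ex[1],ex[0]]);S=np.array([568.2,114.5])
loc=lambda P:np.c_[(P[:,:2]-S)@ex,(P[:,:2]-S)@ey]
n=["throatL","throatR","tipL","tipR","pinL","pinR","sideL","sideR","sideL2","sideR2"]
P=ray(i,[z(p) for p in [(437,237),(525,235),(386,318),(565,322),(361,273),(596,281),(318,110),(664,80),(316,210),(652,210)]],47)
print(P);L=loc(P);
for a,b in zip(n,L):print(a,b)
for a,b in((0,1),(2,3),(4,5)):
  d=L[b]-L[a];print(np.linalg.norm(d),"clip yaw",np.arctan2(d[1],d[0])-np.pi/2, "mid",(L[a]+L[b])/2)
print("ledge edge",loc(ray(i,[z((40,483)),z((672,523))],39)))
# shaft, wheel
print("shaft top",ray(i,[(307,244)],66),"rim ctr z38",ray(i,[((234+379)/2,(155+290)/2)],38))
E
python3 - <<'E'
import cv2
a=cv2.imread("pics/w9.png")[150:320,220:400]
cv2.imwrite("pics/w9y.png",cv2.resize(a,None,fx=3.5,fy=3.5,interpolation=cv2.INTER_CUBIC))
E
```

```text
[[557.105 250.106  47.   ]
 [575.252 255.257  47.   ]
 [550.846 231.23   47.   ]
 [588.975 240.307  47.   ]
 [543.187 238.894  47.   ]
 [592.891 250.156  47.   ]
 [526.347 267.839  47.   ]
 [594.231 291.406  47.   ]
 [530.672 248.816  47.   ]
 [599.974 266.889  47.   ]]
throatL [-135.418   13.198]
throatR [-137.259   31.973]
tipL [-117.956    3.682]
tipR [-120.107   42.818]
pinL [-126.86    -2.491]
pinR [-129.102   48.423]
sideL [-158.338  -13.915]
sideR [-169.456   57.078]
sideL2 [-138.849  -13.043]
sideR2 [-144.309   58.369]
18.864099267839055 clip yaw 0.09774158453203485 mid [-136.338   22.585]
39.19443031543219 clip yaw 0.05491924805280379 mid [-119.031   23.25 ]
50.964154021674375 clip yaw 0.044018710374652326 mid [-127.981   22.966]
ledge edge [[-74.559 -73.797]
 [-76.491  75.165]]
shaft top [[571.02  112.564  66.   ]] rim ctr z38 [[568.366 119.554  38.   ]]
```

View pics/w9y.png

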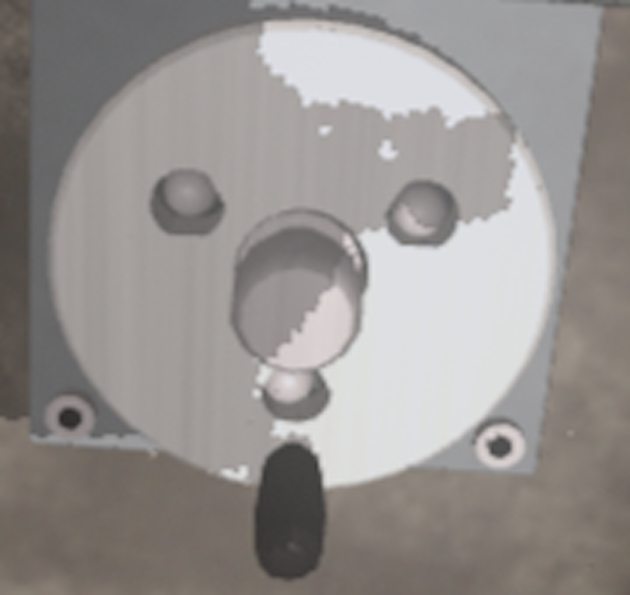

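```bash
python3 - <<'E'
from rig import r
from h import *
np.set_printoptions(precision=0,suppress=True)
si=r.camera_info("side");sc=r.camera_info("scene")
print(ray(sc,[(205,235),(205,235),(180,235),(200,170),(228,133)],[0,100,150,150,250]))
print(ray(si,[(270,213)]*4,[0,100,200,300]))
# gripper/camera positions at grasp
for P in [(561,276,45),(561,276,140),(545,360,180),(545,360,240)]: print(P,proj(sc,P),proj(si,P))
E
```

```text
[[579. 490.   0.]
 [412. 519. 100.]
 [351. 580. 150.]
 [698. 459. 150.]
 [700. 366. 250.]]
[[681. 149.   0.]
 [622. 281. 100.]
 [564. 412. 200.]
 [506. 544. 300.]]
(561, 276, 45) [[277. 208.]] [[295. 233.]]
(561, 276, 140) [[276. 179.]] [[293. 202.]]
(545, 360, 180) [[249. 173.]] [[287. 208.]]
(545, 360, 240) [[248. 152.]] [[286. 184.]]
```

```bash
python3 - <<'E'
from rig import r
from h import *
np.set_printoptions(precision=0,suppress=True)
si=r.camera_info("side");sc=r.camera_info("scene")
for z in (0,50,100,150,200,250,300): 
    P=ray(si,[(270,213),(235,185)],z); print(P.tolist(),proj(sc,P))
a=cv2.imread("pics/scene0.png")[90:240,150:350]
cv2.imwrite("pics/sc_y.png",cv2.resize(a,None,fx=4,fy=4,interpolation=cv2.INTER_CUBIC))
E
```

```text
[[680.5408658119848, 149.41838543800304, 1.1368683772161603e-13], [848.7793674226741, 23.981502225521353, 0.0]] [[298. 198.]
 [308. 175.]]
[[651.4182353450542, 215.11451027578676, 50.0], [806.93703023375, 99.16130857085795, 50.0]] [[283. 191.]
 [295. 170.]]
[[622.2956048781236, 280.81063511357036, 100.0], [765.0946930448257, 174.3411149161949, 100.0]] [[267. 184.]
 [281. 164.]]
[[593.1729744111931, 346.50675995135407, 150.0], [723.2523558559014, 249.52092126153173, 150.0]] [[249. 176.]
 [264. 157.]]
[[564.0503439442625, 412.2028847891378, 200.0], [681.4100186669772, 324.70072760686855, 199.99999999999994]] [[228. 167.]
 [245. 149.]]
[[534.927713477332, 477.8990096269215, 250.0], [639.5676814780529, 399.8805339522054, 250.0]] [[203. 156.]
 [223. 140.]]
[[505.8050830104014, 543.5951344647052, 300.0], [597.7253442891287, 475.0603402975422, 300.0]] [[174. 143.]
 [196. 129.]]
```

View pics/sc_y.png

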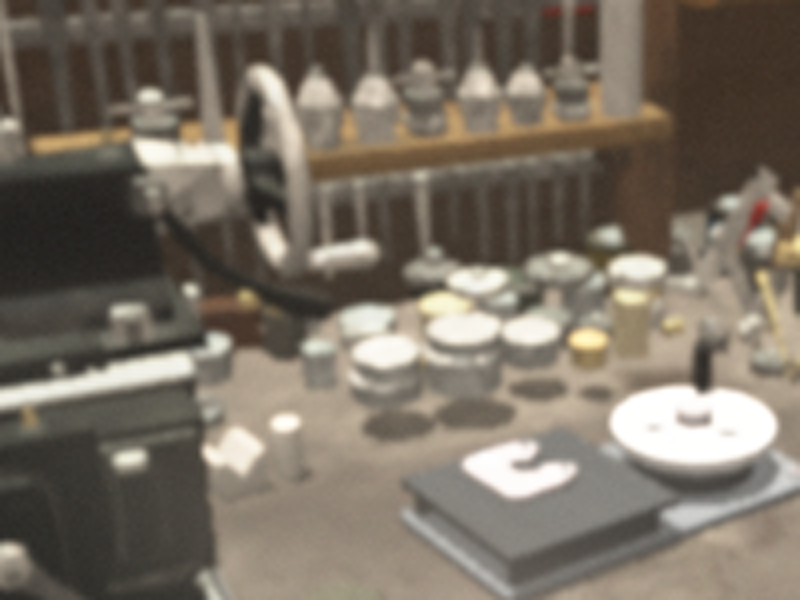

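```bash
python3 - <<'E'
from rig import r
from h import *
s=r.sense();print(s["eef_pos"]);plan(s,[562.5,269,75],1.80,8,grip=1)
E
```

```text
[560.97379812 160.93519132 190.22771613]
1.3 0.36 1.44 -0 0 0.003 1; 1.31 0.36 1.44 -0 0 0.004 1; 1.3 0.35 1.44 -0 0 0.003 1; 1.31 0.35 1.44 -0 0 0.003 1; 1.3 0.34 1.44 -0 0 0.004 1; 1.31 0.34 1.44 -0 0 0.003 1; 1.31 0.33 1.44 -0 0 0.003 1; 1.31 0.33 1.44 -0 0 0.004 1

end [562.5 269.   75. ] [-3.141  0.     1.8  ]
```

Call:
jog_arm(increments="1.3 0.4 1.4 0 0 0.003 1; 1.3 0.4 1.4 0 0 0.003 1; 1.3 0.3 1.4 0 0 0.003 1; 1.3 0.3 1.4 0 0 0.003 1; 1.3 0.3 1.4 0 0 0.003 1; 1.3 0.3 1.4 0 0 0.003 1; 1.3 0.3 1.4 0 0 0.003 1; 1.3 0.4 1.4 0 0 0.003 1")

```text
clock: 9.4
eef_pos: [561.7, 269.7, 77.0]
tcp_rot: [-3.141, 0.0, 1.803]
contact_force: [0.5, 1.2, 0.4]
opening: 0.998
```

```bash
python3 st.py w10
```

```text
9.45 [560.98 270.93  74.99] [-3.14 -0.    1.8 ] 0.9977264574548943 [-0.77  0.67 -1.64]
tool ang 3.008935510798862 156.59704812250104 yaw ang 0.05333499039538103
```

View pics/w10.png

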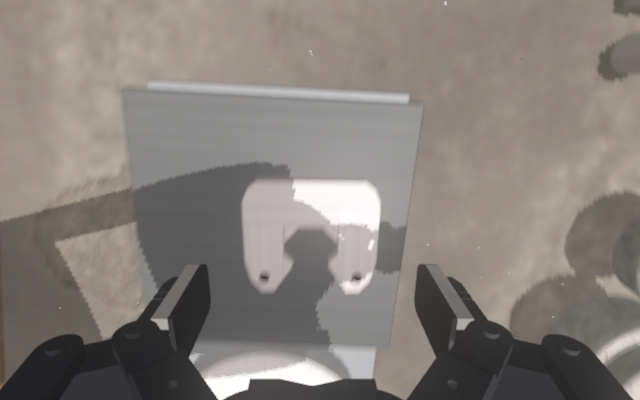

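```bash
python3 - <<'E'
import cv2
a=cv2.imread("pics/w10.png")[75:355,115:430]
cv2.imwrite("pics/w10z.png",cv2.resize(a,None,fx=2.5,fy=2.1,interpolation=cv2.INTER_CUBIC))
E
```

```text
(no output)
```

View pics/w10z.png

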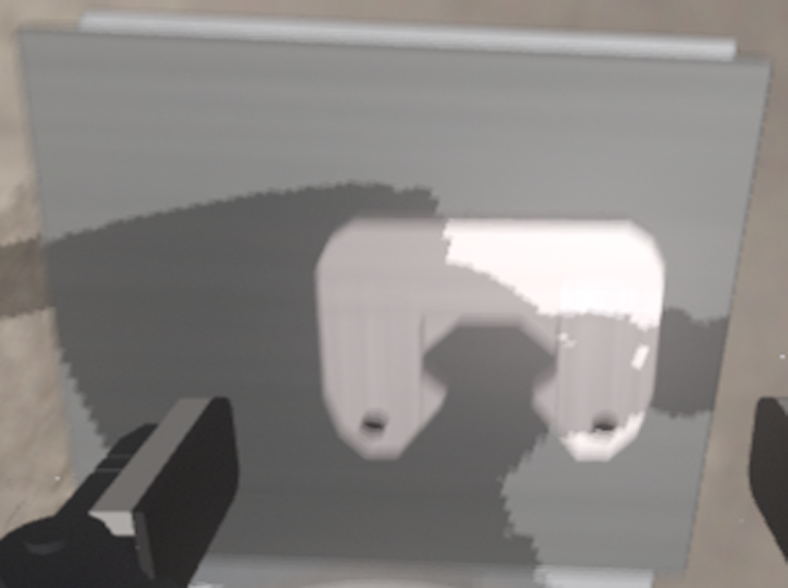

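```bash
python3 - <<'E'
from h import *
import pickle
np.set_printoptions(precision=3,suppress=True)
i=pickle.load(open("w10.pkl","rb"))
z=lambda p:np.array(p)/(2.5,2.1)+(115,75)
P=ray(i,[z(p) for p in [(357,218),(628,220),(375,424),(604,424),(445,395),(533,393),(372,458),(606,458)]],47)
for a in (0,2,4,6):
  d=P[a+1]-P[a]; print(np.linalg.norm(d),"world yaw clip",np.arctan2(d[1],d[0])-np.pi/2,"mid",(P[a]+P[a+1])/2)
Q=ray(i,[z(p) for p in [(18,28),(771,60),(687,572)]],39)
d=Q[1]-Q[0];yaw=np.arctan2(d[1],d[0])-np.pi/2;print(Q,np.linalg.norm(d),yaw);ex=np.array([np.cos(yaw),np.sin(yaw)])
print("shaft from far edge",(Q[0]+Q[1])[:2]/2+ex*(149+75), "side len",np.linalg.norm(Q[2]-Q[1]),np.arctan2(*(Q[2]-Q[1])[[1,0]]))
E
```

```text
54.10562568511001 world yaw clip -1.3483667883091777 mid [556.021 301.244  47.   ]
50.15142342763067 world yaw clip -1.338973008183679 mid [568.076 247.137  47.   ]
19.01231136667999 world yaw clip -1.308678977389089 mid [565.967 255.654  47.   ]
52.08402463001623 world yaw clip -1.338920802756595 mid [570.307 237.133  47.   ]
[[456.902 322.364  39.   ]
 [600.703 348.905  39.   ]
 [627.764 205.558  39.   ]] 146.22956987550702 -1.3882847790754655
shaft from far edge [569.458 115.355] side len 145.87924647212333 -1.3842143744758908
```

Call:
jog_arm(increments="0 0.05 0.9 0 0 0 1; 0 0 0.9 0 0 0 1; 0 0 0.9 0 0 0 1; 0 0 0.8 0 0 0 1; 0 0 0.8 0 0 0 1; 0 0 0 0 0 0 1; 0 0 0 0 0 0 0.9; 0 0 0 0 0 0 0.8", squeeze=20)

```text
clock: 10.25
eef_pos: [562.7, 268.7, 35.7]
tcp_rot: [3.141, -0.0, 1.803]
contact_force: [-0.4, 0.6, 0.8]
opening: 0.899
```

Call:
jog_arm(increments="0 0 0 0 0 0 0.7; 0 0 0 0 0 0 0.6; 0 0 0 0 0 0 0.6; 0 0 0 0 0 0 0.6; 0 0 0 0 0 0 0.6; 0 0 0 0 0 0 0.6; 0 0 0 0 0 0 0.6; 0 0 0 0 0 0 0.6")

```text
clock: 11.05
eef_pos: [562.3, 268.6, 36.0]
tcp_rot: [3.141, -0.0, 1.803]
contact_force: [-3.2, -0.7, 5.4]
opening: 0.832
```

```bash
python3 st.py w11
```

```text
11.1 [562.33 268.65  36.  ] [ 3.14 -0.    1.8 ] 0.8280597921124884 [-2.29 -1.25  5.9 ]
tool ang 3.000873400614315 154.2584789134379 yaw ang 0.05324917481575486
```

View pics/w11.png

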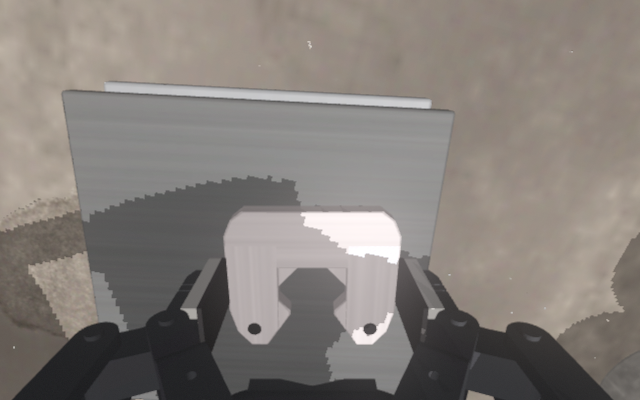

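Call:
jog_arm(increments="0 0 0 0 0 0 0.85; 0 0 0.15 0 0 0 0.85; 0 0 0.2 0 0 0 0.85; 0 0 0 0 0 0 0.7; 0 0 0 0 0 0 0.6; 0 0 0 0 0 0 0.5; 0 0 0 0 0 0 0.5; 0 0 0 0 0 0 0.5", squeeze=25)

```text
clock: 11.9
eef_pos: [562.3, 268.5, 31.8]
tcp_rot: [-3.141, 0.0, 1.803]
contact_force: [-0.9, -0.1, 2.0]
opening: 0.829
```

```bash
python3 st.py w12
```

```text
11.95 [562.33 268.55  31.81] [-3.14  0.    1.8 ] 0.8351585822470884 [-0.81 -0.46  1.24]
tool ang 3.0008590794135444 154.16529193177038 yaw ang 0.0531817315559846
```

View pics/w12.png

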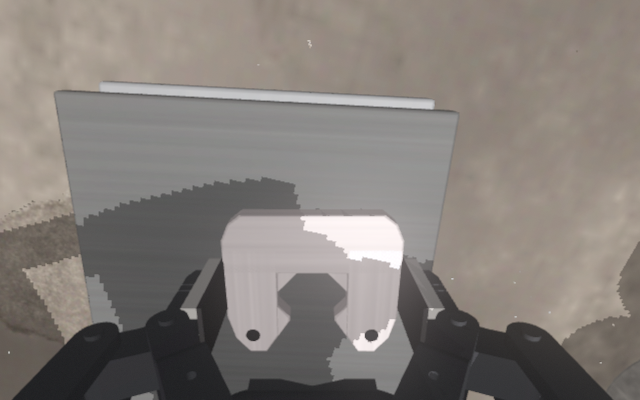

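```bash
python3 - <<'E'
from rig import r
from h import *
import pickle
np.set_printoptions(precision=3,suppress=True)
i=pickle.load(open("w12.pkl","rb"))
P=ray(i,[(253,335),(371,335),(290,301),(337,301)],47)
for a in (0,2):
  d=P[a+1]-P[a]; print(np.linalg.norm(d),"yaw",np.arctan2(d[1],d[0])-np.pi/2,"mid",(P[a]+P[a+1])/2)
dr=np.array([np.cos(-1.339),np.sin(-1.339)])
c=((P[0]+P[1])[:2]/2-17.4*dr+(P[2]+P[3])[:2]/2-9*dr)/2
print("centre",c, "a",(P[0]+P[1])[:2]/2-17.4*dr)
s=r.sense();t=s["eef_pos"][:2]
print("clip centre rel tool along clip x, lateral",(c-t)@dr,(c-t)@np.array([-dr[1],dr[0]]))
off=(c-t)@dr
Y=-1.387;ex=np.array([np.cos(Y),np.sin(Y)]);S=np.array([568.5,114.8])
g=S-ex*(145+off);print("goal1",g);z=s["eef_pos"][2]
plan(s,[*g,z],Y+np.pi,6,grip=0.5)
s2=dict(s);s2["eef_pos"]=np.array([*g,z]);s2["tcp_rot"]=[np.pi,0,Y+np.pi]
plan(s2,[*(S-ex*(36+off)),z],Y+np.pi,16,grip=0.5)
E
```

```text
50.59590596858703 yaw -1.3387704362257267 mid [569.619 245.036  47.   ]
19.455301062083738 yaw -1.338875700540172 mid [566.331 261.718  47.   ]
centre [564.942 266.224] a [565.622 261.97 ]
clip centre rel tool along clip x, lateral 2.8669157254596334 2.004029387333617
goal1 [541.475 260.176]
-0.06 -0.37 0 -0 0 0.008 0.5; -0.05 -0.37 0 -0 0 0.008 0.5; -0.07 -0.37 0 -0 0 0.008 0.5; -0.06 -0.37 0 -0 0 0.008 0.5; -0.07 -0.37 0 -0 0 0.008 0.5; -0.07 -0.37 0 -0 0 0.008 0.5; 
end [541.4 260.2  31.8] [-3.142  0.     1.755]
-0.68 -0 -0 0 0 0 0.5; -0.68 0 0 0 0 0 0.5; -0.68 0 0 0 0 0 0.5; -0.68 -0 -0 0 0 0 0.5; -0.69 0 0 0 0 0 0.5; -0.68 -0 -0 0 0 0 0.5; -0.68 -0 -0 0 0 0 0.5; -0.68 -0 -0 0 0 0 0.5
-0.68 -0 -0 0 0 0 0.5; -0.68 -0 -0 0 0 0 0.5; -0.68 -0 -0 0 0 0 0.5; -0.68 -0 -0 0 0 0 0.5; -0.69 -0 -0 0 0 0 0.5; -0.68 -0 -0 0 0 0 0.5; -0.68 -0 -0 0 0 0 0.5; -0.68 -0 -0 0 0 0 0.5

end [561.4 153.   31.8] [3.142 0.    1.755]
```

Call:
jog_arm(increments="0 -0.3 0 0 0 0.008 0.5; 0 -0.4 0 0 0 0.008 0.5; 0 -0.4 0 0 0 0.008 0.5; 0 -0.4 0 0 0 0.008 0.5; 0 -0.4 0 0 0 0.008 0.5; 0 -0.4 0 0 0 0.008 0.5; -0.5 0 0 0 0 0 0.5; -1 0 0 0 0 0 0.5")

```text
clock: 12.75
eef_pos: [542.4, 249.0, 31.8]
tcp_rot: [-3.141, -0.0, 1.756]
contact_force: [0.5, 1.4, -0.0]
opening: 0.834
```

Call:
jog_arm(increments="-1 0 0 0 0 0 0.5; -1 0 0 0 0 0 0.5; -1 0 0 0 0 0 0.5; -1 0 0 0 0 0 0.5; -1 0 0 0 0 0 0.5; -0.8 0 0 0 0 0 0.5; 0 0 0 0 0 0 0.5; 0 0 0 0 0 0 0.5")

```text
clock: 13.55
eef_pos: [553.2, 191.5, 31.7]
tcp_rot: [-3.141, 0.0, 1.755]
contact_force: [0.7, -2.0, 2.0]
opening: 0.828
```

```bash
python3 st.py w13
```

```text
13.6 [553.25 191.74  31.8 ] [-3.14  0.    1.75] 0.8320224537634185 [ 1.4  -1.7   1.35]
tool ang 3.1539354288204793 78.6722439026133 yaw ang 0.00514780374904289
```

View pics/w13.png

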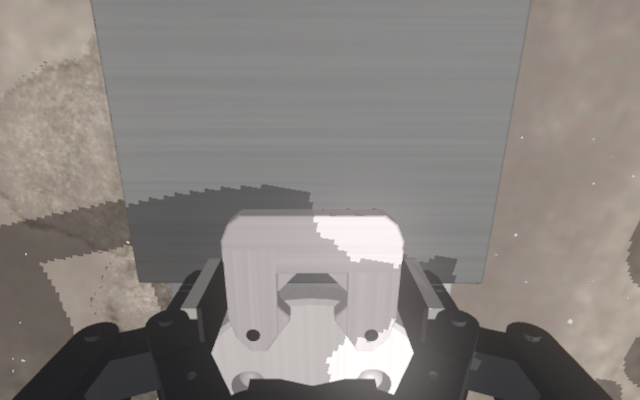

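Call:
jog_arm(increments="-0.8 -0.05 0 0 0 0 0.5; -0.8 0 0 0 0 0 0.5; -0.8 0 0 0 0 0 0.5; -0.7 0 0 0 0 0 0.5; -0.4 0 0 0 0 0 0.5; 0 0 0 0 0 0 0.5; 0 0 0 0 0 0 0.5; 0 0 0 0 0 0 0.5")

```text
clock: 14.4
eef_pos: [559.1, 157.5, 31.7]
tcp_rot: [-3.141, 0.0, 1.755]
contact_force: [0.1, -1.1, -1.9]
opening: 0.832
```

```bash
python3 st.py w14
```

```text
14.45 [559.06 157.61  31.76] [-3.14  0.    1.76] 0.8272227076996909 [ 0.23 -0.47 -1.56]
tool ang 3.1717788986112803 44.06836006235478 yaw ang 0.005408661595187603
```

View pics/w14.png

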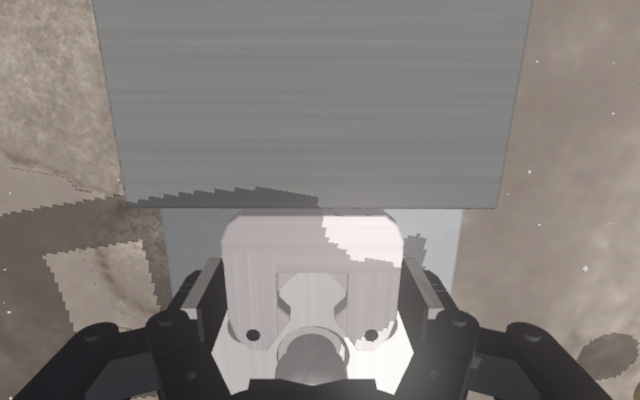

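Call:
jog_arm(increments="-0.5 0 0 0 0 0 0.5; -0.5 0 0 0 0 0 0.5; -0.4 0 0 0 0 0 0.5; -0.3 0 0 0 0 0 0.5; -0.3 0 0 0 0 0 0.5; -0.2 0 0 0 0 0 0.5; -0.2 0 0 0 0 0 0.5; 0 0 0 0 0 0 0.5")

```text
clock: 15.25
eef_pos: [562.5, 137.1, 31.8]
tcp_rot: [-3.141, -0.005, 1.752]
contact_force: [-5.1, 23.3, -1.3]
opening: 0.829
```

```bash
python3 st.py w15
```

```text
15.3 [562.54 137.16  31.77] [-3.14 -0.    1.75] 0.8300417883210431 [-5.83 22.89 -1.89]
tool ang 3.2076566355757454 23.358600483851067 yaw ang 0.0029332924884437617
```

View pics/w15.png

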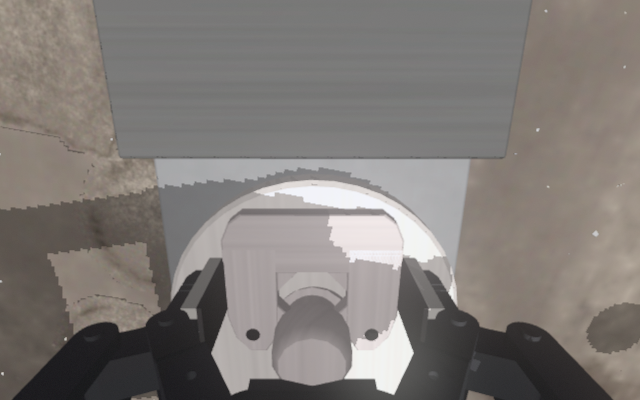

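Call:
jog_arm(increments="0 0 0 0 0 0 0.8; 0 0 0 0 0 0 1; 0 0 0 0 0 0 1; 0.5 0 -0.4 0 0 0 1; 1 0 -0.5 0 0 0 1; 1.5 0 0 0 0 0 1; 1.5 0 0 0 0 0 1; 1.5 0 0 0 0 0 1")

```text
clock: 16.1
eef_pos: [552.2, 194.5, 40.8]
tcp_rot: [3.141, -0.0, 1.755]
contact_force: [-0.1, 0.2, -1.2]
opening: 1.004
```

```bash
python3 st.py w16
```

```text
16.15 [551.93 196.35  40.82] [ 3.14 -0.    1.76] 1.0012308056732575 [0.52 1.8  0.11]
tool ang 3.158973855164559 83.44991413494893 yaw ang 0.006268814761994035
```

View pics/w16.png

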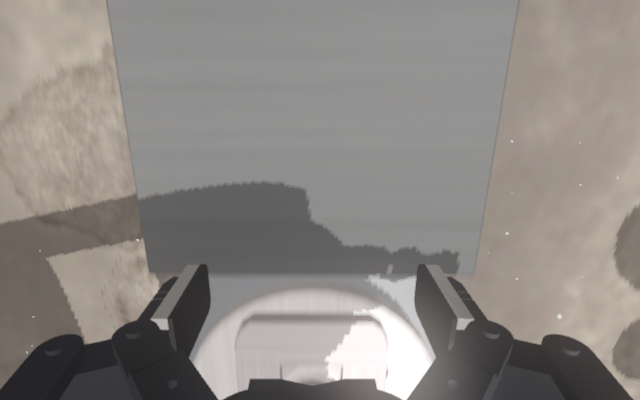

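Call:
jog_arm(increments="0 0 0 0 0 0 0.5; 0 0 0 0 0 0 0; 0 0 0 0 0 0 -0.4; 0 0 0 0 0 0 -0.4; 0 0 0 0 0 0 -0.4; 0 0 0 0 0 0 -0.4; -0.3 0 0 0 0 0 -0.4; -0.4 0 0 0 0 0 -0.4", squeeze=60)

```text
clock: 16.95
eef_pos: [553.9, 185.8, 40.8]
tcp_rot: [3.141, 0.0, 1.755]
contact_force: [-0.3, 1.0, 0.2]
opening: 0.303
```

```bash
python3 st.py w17
```

```text
17.0 [553.96 185.2   40.77] [-3.14  0.    1.75] 0.2968191548535536 [ 1.17 -0.56 -0.42]
tool ang 3.161587882725825 72.12417362398605 yaw ang 0.005238067308743988
```

View pics/w17.png

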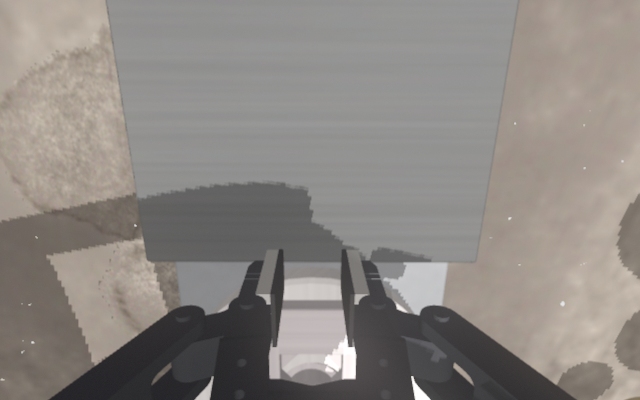

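Call:
jog_arm(increments="-0.2 0 0 0 0 0 -0.4; -0.2 0 0 0 0 0 -0.4; -0.2 0 0 0 0 0 -0.4; -0.2 0 0 0 0 0 -0.4; -0.2 0 0 0 0 0 -0.4; -0.1 0 0 0 0 0 -0.4; 0 0 0 0 0 0 -0.4; 0 0 0 0 0 0 -0.4")

```text
clock: 17.8
eef_pos: [555.7, 176.2, 40.8]
tcp_rot: [3.141, -0.002, 1.754]
contact_force: [-1.5, 6.8, 1.1]
opening: 0.301
```

```bash
python3 st.py w18
```

```text
17.85 [555.73 176.21  40.83] [ 3.14 -0.    1.75] 0.2979372762162969 [-1.45  7.02 -0.25]
tool ang 3.162110681738828 62.958353440262655 yaw ang 0.004607308525930831
```

View pics/w18.png

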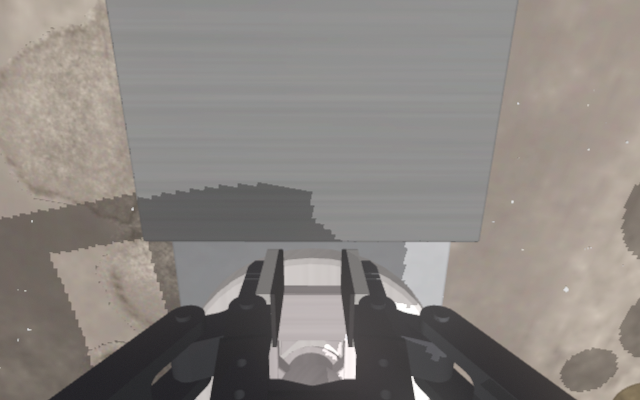

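Call:
jog_arm(increments="-0.1 0 0 0 0 0 -0.4; -0.1 0 0 0 0 0 -0.4; -0.1 0 0 0 0 0 -0.4; -0.1 0 0 0 0 0 -0.4; -0.1 0 0 0 0 0 -0.4; -0.1 0 0 0 0 0 -0.4; 0 0 0 0 0 0 -0.4; 0 0 0 0 0 0 -0.4")

```text
clock: 18.65
eef_pos: [556.8, 170.3, 40.8]
tcp_rot: [3.141, -0.001, 1.754]
contact_force: [-1.3, 6.5, -0.7]
opening: 0.302
```

```bash
python3 st.py w19
```

```text
18.7 [556.8  170.29  40.82] [ 3.14 -0.    1.75] 0.3036073908210048 [-2.39  6.67 -0.21]
tool ang 3.1643171897606592 56.941300936149986 yaw ang 0.004804040017400535
```

View pics/w19.png

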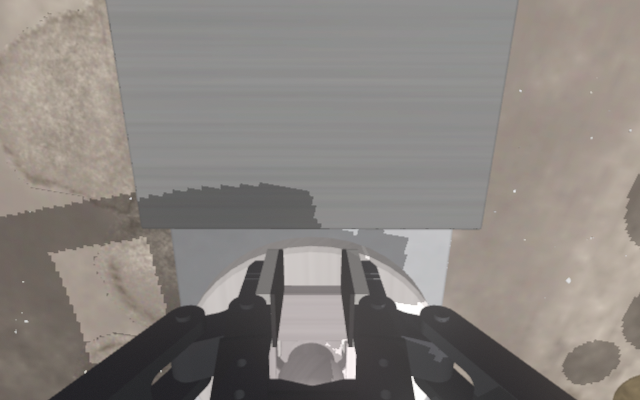

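Call:
jog_arm(increments="-0.1 0 0 0 0 0 -0.4; -0.1 0 0 0 0 0 -0.4; -0.1 0 0 0 0 0 -0.4; -0.1 0 0 0 0 0 -0.4; -0.1 0 0 0 0 0 -0.4; -0.1 0 0 0 0 0 -0.4; 0 0 0 0 0 0 -0.4; 0 0 0 0 0 0 -0.4")

```text
clock: 19.5
eef_pos: [558.1, 163.1, 40.8]
tcp_rot: [3.142, 0.0, 1.755]
contact_force: [-0.6, -0.4, 0.6]
opening: 0.302
```

```bash
python3 st.py w20
```

```text
19.55 [558.16 163.17  40.81] [3.14 0.   1.75] 0.3024039627886342 [-0.17 -0.59  0.27]
tool ang 3.166331526542419 49.69119290518986 yaw ang 0.0052312486995593765
```

View pics/w20.png

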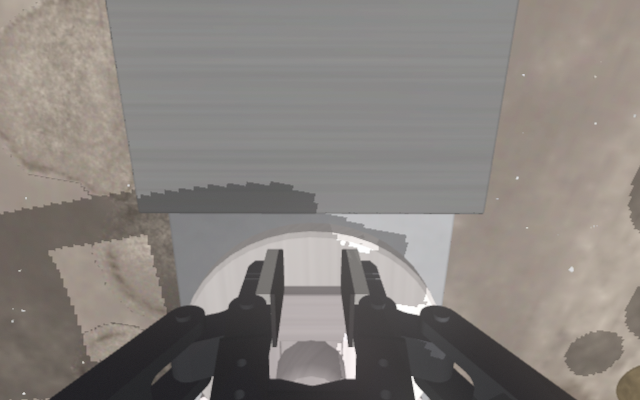

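Force has fallen to zero, which suggests a snap. I'll push on gently to confirm the rigid stop.

Call:
jog_arm(increments="-0.1 0 0 0 0 0 -0.4; -0.1 0 0 0 0 0 -0.4; -0.1 0 0 0 0 0 -0.4; 0 0 0 0 0 0 -0.4; 0 0 0 0 0 0 -0.4; 0 0 0 0 0 0 -0.4; 0 0 0 0 0 0 -0.4; 0 0 0 0 0 0 -0.4")

```text
clock: 20.35
eef_pos: [558.5, 161.2, 40.8]
tcp_rot: [3.141, -0.001, 1.754]
contact_force: [-1.9, 6.3, -0.4]
opening: 0.296
```

```bash
python3 st.py w21
```

```text
20.4 [558.53 161.21  40.82] [ 3.14 -0.    1.75] 0.2965362471102858 [-0.02  5.98  0.09]
tool ang 3.167010806011055 47.69775928474151 yaw ang 0.004893739954321408
```

Call:
jog_arm(increments="-0.1 0 0 0 0 0 -0.4; -0.1 0 0 0 0 0 -0.4; 0 0 0 0 0 0 -0.4; 0 0 0 0 0 0 -0.4; 0 0 0 0 0 0 -0.4; 0 0 0 0 0 0 -0.4; 0 0 0 0 0 0 -0.4; 0 0 0 0 0 0 -0.4")

```text
clock: 21.2
eef_pos: [558.7, 160.8, 40.9]
tcp_rot: [3.141, -0.003, 1.754]
contact_force: [-3.1, 16.2, -0.8]
opening: 0.301
```

```bash
python3 st.py w22
```

```text
21.25 [558.7  160.79  40.88] [ 3.14 -0.    1.75] 0.3004306207710681 [-3.45 15.73 -0.68]
tool ang 3.1652852817939148 47.259451958865434 yaw ang 0.0041338483589230535
```

Call:
jog_arm(increments="0.5 0 0 0 0 0 -0.4; 1 0 0 0 0 0 -0.4; 0 0 -2 0 0 0 -0.4; 0 0 -3 0 0 0 -0.4; -0.5 0 -3 0 0 0 -0.4; -1 0 -3 0 0 0 -0.4; -2 0 -2 0 0 0 -0.4; -3 0 0 0 0 0 -0.4")

```text
clock: 22.05
eef_pos: [570.0, 110.1, 174.2]
tcp_rot: [3.136, 0.0, 1.756]
contact_force: [-0.6, 0.0, -1.1]
opening: 0.296
```

Call:
jog_arm(increments="-2 0 0 0 0 0 -0.4; 0 0 0 0 0 0 -0.4; 0 0 0 0 0 0 -0.4; 0 0 0 0 0 0 -0.4; 0 0 0 0 0 0 -0.4; 0 0 0 0 0 0 -0.4; 0 0 0 0 0 0 -0.4; 0 0 0 0 0 0 -0.4")

```text
clock: 22.85
eef_pos: [571.7, 89.9, 170.7]
tcp_rot: [-3.142, -0.0, 1.755]
contact_force: [1.0, 0.1, -0.2]
opening: 0.299
```

```bash
python3 st.py w23; python3 - <<'E'
from rig import r
import cv2
a=cv2.imread("pics/w23.png")[0:260,190:430]
cv2.imwrite("pics/w23z.png",cv2.resize(a,None,fx=2.2,fy=2.2,interpolation=cv2.INTER_CUBIC))
a=r.grab_frame("side")[168:268,260:350,::-1]
cv2.imwrite("pics/si_z2.png",cv2.resize(a,None,fx=6,fy=6,interpolation=cv2.INTER_CUBIC))
E
```

```text
22.9 [571.72  89.83 170.75] [-3.14 -0.    1.76] 0.29978810495476665 [ 0.65 -0.34 -0.09]
tool ang -0.03713529992506248 24.915882245348712 yaw ang 0.0054496169537583405
```

View pics/w23z.png

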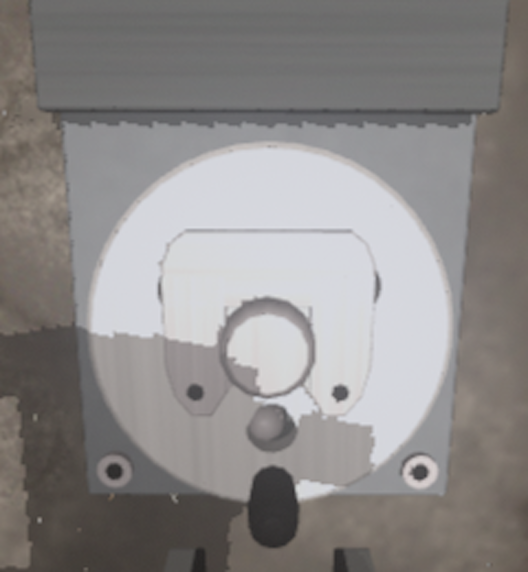

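View pics/si_z2.png

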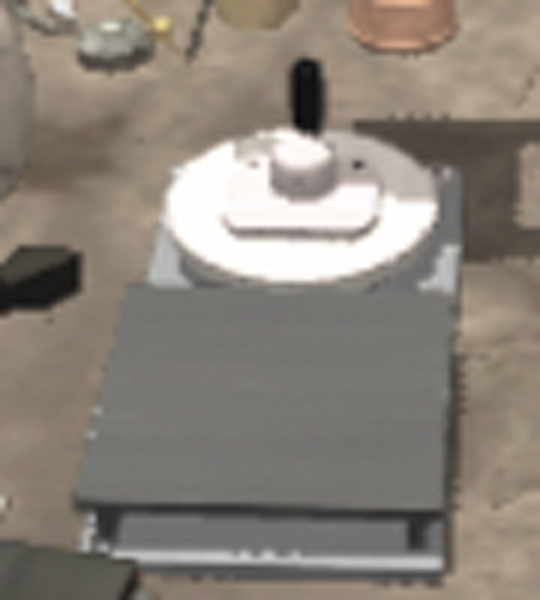

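```bash
python3 - <<'E'
from h import *
import pickle
np.set_printoptions(precision=2,suppress=True)
i=pickle.load(open("w23.pkl","rb"))
z=lambda p:np.array(p)/2.2+(190,0)
P=ray(i,[z(p) for p in [(195,392),(340,393),(185,231),(353,231)]],46)
S=ray(i,[z((267,351))],66)[0];print("shaft",S)
Y=-1.387;ex=np.array([np.cos(Y),np.sin(Y)]);ey=np.array([-ex[1],ex[0]])
for a,o in((0,17.4),(2,-38)):
  m=(P[a]+P[a+1])[:2]/2; c=m-o*ex; print(np.linalg.norm(P[a]-P[a+1]),"centre",c,"rel",(c-S[:2])@ex,(c-S[:2])@ey)
Q=ray(i,[z((38,110)),z((497,109))],39);m=Q.mean(0)[:2];print("shaft from edge",m+74*ex)
E
```

```text
shaft [568.22 115.39  66.  ]
50.92679349291823 centre [568.67 113.57] rel 1.8666498490107284 0.11618403625699315
55.32909786021503 centre [569.23 113.39] rel 2.1493604193978024 0.6282502649029313
shaft from edge [568.42 114.89]
```

```bash
python3 - <<'E'
from rig import r
print(r.sign_off())
E
```

```text
the job is handed in; nothing more can be done
None
```

The job is handed in at about 23 s of the 48 s. My last checks indicate the wheel is seated on its pins and the clip is home in the groove. `sign_off` reported no verdict.

- **Wheel:** I turned it clockwise by its handle, with the fingers caged loosely round it, until it dropped. The pins show in the holes, and the disc shrank in the picture by the amount a 13 mm drop should give. The handle points away from the ledge, close to the fixture's +x.
- **Clip:** I slid it along the ledge and over the wheel in a side grip, without lifting it. A first push in that grip stalled at 23 N, probably because the squeeze kept the jaws from opening. I let go and pushed on the back edge instead. The push took about 7 N, dropped to zero at the snap, then met a rigid stop at 16 N.
- **Last look:** The clip lies round the shaft, and the gripper is well clear with no contact force. I never touched the scraper, the oil can or the dark tin, but I took no final measurement of where they stand.
- **Disagreement:** The final picture puts the clip's centre 1.2 to 2.2 mm past the shaft's axis, more than the stated 1 mm of play. That is within the camera's roughly 2 mm error and the 3 mm limit.

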